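# Set the cob sizing gate to the tall setting block

## Robot

A 6-joint arm with a two-finger parallel gripper is mounted at the origin on the work surface. World frame = base frame: x ahead of the robot, y to its left, z up, the work surface at z = 0. Lengths are in mm, angles in rad, forces in N, time in s.
With the tool pointing down it reaches from about 325 to 925 mm from the base axis. Payload 3.1 kg.
Tool frame: the origin (TCP) lies midway between the tips of the shut fingers; the grasp point (between the pads) lies 19 mm behind it; z points along the fingers, x is the direction in which the jaws open and shut, and the axes are right-handed (so a half turn about z gives the same grasp; the last joint's range is limited). The gripper opens to 85 mm and grips with 20 to 120 N. Pads are 22 mm wide; open, the fingers measure 114 mm over their backs; the gripper's body (76 mm by 85 mm) begins 54 mm behind the grasp point. The pads swing forward as they close: fully open they stand 13 mm farther back than shut.
Start: joints at [1.05, 0.217, 1.613, -0, 1.311, -0.112], TCP at [248.426, 573.519, 231.3] pointing down, gripper open.
Joint ranges: [-2.75, 2.75], [-0.78, 2.1], [0.31, 2.55], [-1.13, 4.27], [0.13, 2.63], [-2.58, 2.58]. Speed limits (rad/s): [2.79, 2.79, 3.14, 3.14, 3.14, 3.14].

## Interface

Orientations are given as a unit quaternion [x, y, z, w].
In Python, from plant import manip gives the robot as it stands.
- The arm moves only by the shell command python3 -m creep 'ROWS' [FORCE]. ROWS is JSON, one flat list of numbers, 7 for each row, row after row: the shift along the tool's x, y, z in cm, then the turn, a rotation vector about the tool's x, y, z in rad, then the closure in counts, from 0 (fully open) to 255 (shut). In form: [dx, dy, dz, ax, ay, az, gripper, dx, dy, dz, ax, ay, az, gripper, ...]. A call has 1 to 8 rows; each row shifts and turns the pose as measured when the row begins, along the tool's axes as they then stand; what a row does not reach is not made up. A row lasts 1/12 s, in which the tool goes at most 41.7 mm and 7.16 degrees, less where a joint would pass 70% of its speed; a pose out of reach is approached as far as the arm can. A call is refused whole if a number of a shift passes 4.17 or a number of a turn 0.125, either way. A call with a gripper value outside its range is refused whole. The fingers move at their own pace and stop on an object; FORCE is the grip in N (left out, the last holds). Time passes only in rows, so rows that do not move let the fingers close. It gives the time, the measured TCP pose, the force and the opening at its end, in the units of the state.
- manip.get_state(): the state, without advancing time (a new reading comes with each control period).
- manip.read_camera(name): name is "side" or "top" or "wrist"; returns the picture (420x560x3 uint8, red, green, blue); there is no depth.
- manip.camera_params(name): a dict with "intrinsics" (3x3 intrinsics, pixels), "k1" (the pictures are not rectified: a ray, as slopes to the right and down, at radius r is drawn at 1 + k1 r^2 times it, then the intrinsics apply), "T" (4x4, takes a point from camera to world coordinates). Camera axes: x right, y down, z forward; pixel columns grow to the right and rows downward; lengths in mm; the calibration is good to about 2 mm. A picture is of the moment at which its call begins: read the wrist's pose just before it. camera_params takes no time and is no camera call; for the wrist camera it gives the pose at the moment of the call.
- manip.finish_job(): hands the job in, once; it reports no verdict.
The state is a dict: "t": time; "joint_positions": joint angles; "dq": joint speeds; "tau": joint torques, N m; "eef_pos": TCP position; "ee_rot": TCP orientation; "ft_force": force on the tool from outside, world axes, zero at the start; "ft_torque": the same for the moment, N m; "width": finger opening in mm.
Only numpy, scipy, OpenCV 4.12 (cv2) and the standard library are available. Lean on these libraries where they do the work, as an engineer would, in place of code of your own. Each camera call takes 0.05 s, during which the arm holds its last target.

## Task

Set the cob sizing gate to the tallest of the three setting blocks: lay that block flat on the bench with its white tongue right under the gate's stop foot, then turn the T-handled driver clockwise (seen from above) until the sprung foot presses lightly on the block so that it would just drag, the foot pushed roughly half-way into its sleeve but not nearly all the way. Leave the block there and the two lower setting blocks where they are.

Things in the scene. Friction and masses are not known exactly. Their poses are not given: they have to be found in the camera images.
- tall_block_mid (a point): Tall setting block, bar 190 long, 54 high, lying flat: dark metal head (70 long, 40 wide) at -x, white plastic tongue (120 long, 30 wide) at +x; about 350 g, mostly in the head. Point: mid-length, mid-width, half-way up (27 above bench). x runs to the tongue's tip (tip +95, tongue's root -25, head's middle -60: grip there, closing along y), z up. mm.
- middle_block_mid (a point): Middle setting block, leave alone: bar 190 long, 40 high, lying flat: dark metal head (70 long, 40 wide) at -x, white plastic tongue (120 long, 30 wide) at +x; about 259 g, mostly in the head. Point: mid-length, mid-width, half-way up (20 above bench). x runs to the tongue's tip (tip +95, tongue's root -25, head's middle -60: grip there, closing along y), z up. mm.
- low_block_mid (a point): Low setting block, leave alone: bar 190 long, 26 high, lying flat: dark metal head (70 long, 40 wide) at -x, white plastic tongue (120 long, 30 wide) at +x; about 168 g, mostly in the head. Point: mid-length, mid-width, half-way up (13 above bench). x runs to the tongue's tip (tip +95, tongue's root -25, head's middle -60: grip there, closing along y), z up. mm.
- foot_tip (a point): Centre of the underside of the stop foot: steel plunger 20 mm across, hanging from a brass sleeve under the gate's arm, 67 mm over the bench at driver 0. Gate axes: z up, x through the gate away from the robot (tongue's tip points +x). Arm (36 mm wide, 105 to 125 mm high) to a post 125 mm off at -y; trough from 130 mm off at +x; -x and +y sides free: slide the tongue in from +y.
- driver (a joint): Turn of the driver, captive in the stop screw, rad: 0 (foot up) to 1.65, grows clockwise seen from above, lowers the foot 16 mm per rad; starts at 0 to 0.2. It stays where left (friction 0.1 N m) and does not itself rise or sink. With the tall block below, foot and block touch at 0.81; the foot is half-way in at about 1.25.
- driver_bar (a point): Centre of the driver's black T-bar, 190 mm over the bench, straight above the stop foot: level bar 74 mm long (its y), 14 mm wide (its x: fingers close along it), 20 mm high; 45 mm free below it. Its axes turn with the driver; at driver 0 the bar is parallel to the gate's arm and its axes are the gate's.
- foot (a joint): How far the sprung stop foot is pushed up into its sleeve, m: 0 hanging free, 0.015 fully in; 0.8 N starts it, then 0.2 N per mm.
Not all that is in view belongs to the job. What is shaped like the part that bears tall_block_mid but purple or turquoise is not meant.

How it is judged (in metres and radians):
On the way:
1. the tall block lies flat on the bench with its tongue under the stop foot (x of foot_tip in the frame of tall_block_mid between -0.02 and 0.092 m and y of foot_tip in the frame of tall_block_mid between -0.018 and 0.018 m and height (world z) of tall_block_mid below 0.031 m and angle between tall_block_mid's own z axis and vertical below 0.1 rad), for 0.2 s.
At the end, for the whole second after the job is handed in: The tall block lies flat on the bench (within 4 mm and 6 degrees), its tongue under the stop foot (the foot's axis within 18 mm of the tongue's centre line and between its root and tip); the block pushes the foot 1 to 11 mm up into its sleeve; block and driver are at rest (all of step 1 and value of joint foot between 0.001 and 0.011 m and velocity of joint driver between -0.05 and 0.05 rad/s and velocity of joint foot between -0.005 and 0.005 m/s); the robot touches nothing.
It fails at once if the middle setting block is moved more than 40 mm (distance of middle_block_mid from where it was at the start of the episode above 0.04 m).
It fails at once if the low setting block is moved more than 40 mm (distance of low_block_mid from where it was at the start of the episode above 0.04 m).
It also fails if it takes over 53 s, if anything falls off the work surface, if the arm or the gripper's body presses on something with over 40 N, if the wrist force passes 120 N, or if a joint passes its speed limit or range.

## Working session

There is one attempt and no reset: what is moved stays moved. The work goes in short steps, Python scripts to look and compute and a shell command to move; the robot and the scene stay as the last step left them, time stands still between calls to the robot, and variables do not carry over. Pictures are saved under pics/ and viewed, and the job is handed in when it is done.

```bash
mkdir -p pics
python3 - <<'E'
from plant import manip
import cv2,numpy as np
print(manip.get_state())
for n in ["side","top","wrist"]:
    p=manip.camera_params(n); print(n,p)
    im=manip.read_camera(n); cv2.imwrite(f"pics/{n}0.png",im[:,:,::-1])
E
```

```text
{'t': 0.0, 'joint_positions': array([ 1.04981057e+00,  2.17802613e-01,  1.61494753e+00, -1.71724440e-05,
        1.31130180e+00, -1.12203494e-01]), 'dq': array([-0.00146583, -0.00025796, -0.00179734, -0.00117057,  0.00011184,
       -0.00031275]), 'tau': array([-1.08356835e-03, -3.96827209e+01, -3.03860736e+01, -3.57224353e-04,
        9.60360310e-03, -1.36487540e-05]), 'eef_pos': array([248.00450191, 572.78718465, 229.93122835]), 'ee_rot': array([ 8.35908501e-01,  5.48867439e-01, -1.09322954e-03,  5.62978161e-04]), 'ft_force': array([0.51831711, 0.18387498, 0.50405016]), 'ft_torque': array([0.04340604, 0.04272808, 0.04637361]), 'width': 85.15949769423936}
side {'intrinsics': array([[409.7430469 ,   0.        , 279.10197508],
       [  0.        , 409.7430469 , 211.57632659],
       [  0.        ,   0.        ,   1.        ]]), 'k1': -0.0928781086850879, 'T': array([[ 9.88747404e-01, -1.16076676e-01,  9.43651255e-02,
         3.84375675e+02],
       [-1.48441902e-01, -6.83136828e-01,  7.15044807e-01,
        -5.23145376e+02],
       [-1.85357322e-02, -7.21006435e-01, -6.92680407e-01,
[... 513 characters left out ...]
3, -1.37104853e-01, -9.90529641e-01,
         1.45002623e+03],
       [ 0.00000000e+00,  0.00000000e+00,  0.00000000e+00,
         1.00000000e+00]])}
wrist {'intrinsics': array([[329.67776456,   0.        , 279.41175736],
       [  0.        , 329.67776456, 209.12010151],
       [  0.        ,   0.        ,   1.        ]]), 'k1': -0.00593729060990421, 'T': array([[ 3.97694657e-01,  8.75050777e-01,  2.75907770e-01,
         1.77620897e+02],
       [ 9.17509449e-01, -3.77999071e-01, -1.23665328e-01,
         6.02230231e+02],
       [-3.92056091e-03,  3.02329026e-01, -9.53195567e-01,
         3.73697550e+02],
       [ 0.00000000e+00,  0.00000000e+00,  0.00000000e+00,
         1.00000000e+00]])}
```

View pics/side0.png

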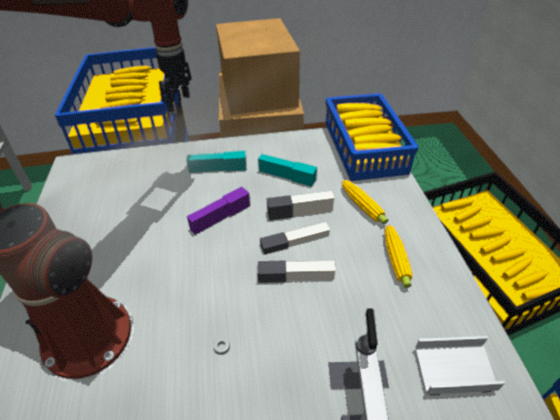

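View pics/top0.png

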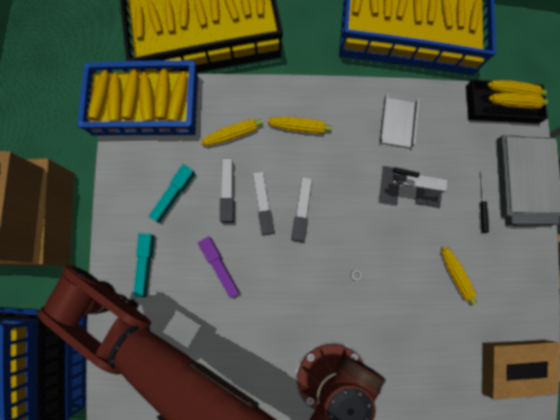

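View pics/wrist0.png

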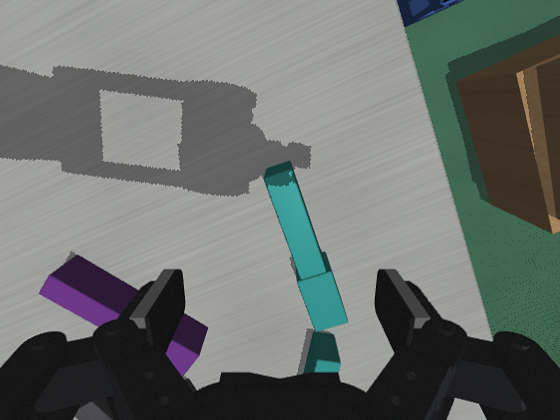

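The side view shows three dark/white bars with their heads at about (279,207), (273,242) and (271,271). In the top view they are at (227,190), (262,203) and (302,208), and the gate is near (405,180). I'll enlarge both views to compare the bar heights.

```bash
cat > h.py <<'E'
import numpy as np,cv2
from plant import manip
from scipy.spatial.transform import Rotation as R
def ray(n,uv,P=None):
    p=P or manip.camera_params(n);K=p["intrinsics"];k=p["k1"]
    q=np.array([(uv[0]-K[0,2])/K[0,0],(uv[1]-K[1,2])/K[1,1]]);s=q.copy()
    for _ in range(30): s=q/(1+k*(s@s))
    d=p["T"][:3,:3]@np.array([s[0],s[1],1]);return p["T"][:3,3],d/np.linalg.norm(d)
def onz(n,uv,z,P=None):
    o,d=ray(n,uv,P);return o+d*(z-o[2])/d[2]
def tri(*obs):
    A=np.zeros((3,3));b=np.zeros(3);L=[]
    for n,uv in obs:
        o,d=ray(n,uv);M=np.eye(3)-np.outer(d,d);A+=M;b+=M@o;L.append((o,d))
    x=np.linalg.solve(A,b)
    return x,[round(float(np.linalg.norm((np.eye(3)-np.outer(d,d))@(x-o))),1) for o,d in L]
def proj(n,X,P=None):
    p=P or manip.camera_params(n);K=p["intrinsics"]
    c=p["T"][:3,:3].T@(np.asarray(X,float)-p["T"][:3,3]);s=c[:2]/c[2];s=s*(1+p["k1"]*(s@s))
    return K[0,0]*s[0]+K[0,2],K[1,1]*s[1]+K[1,2]
def crop(src,dst,x0,y0,w,h,f):
    im=cv2.imread(src)[y0:y0+h,x0:x0+w];cv2.imwrite(dst,cv2.resize(im,None,fx=f,fy=f,interpolation=cv2.INTER_CUBIC))
E
python3 - <<'E'
from h import *
crop("pics/side0.png","pics/s1.png",240,180,120,110,6)
crop("pics/top0.png","pics/t1.png",200,145,130,110,6)
crop("pics/side0.png","pics/s2.png",320,290,190,130,4)
crop("pics/top0.png","pics/t2.png",360,85,110,130,4)
E
```

```text
(no output)
```

View pics/s1.png

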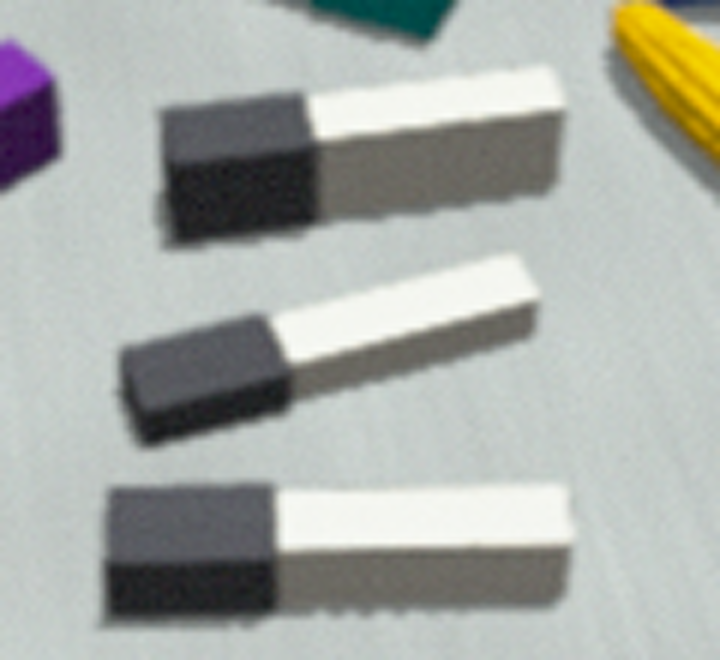

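View pics/t1.png

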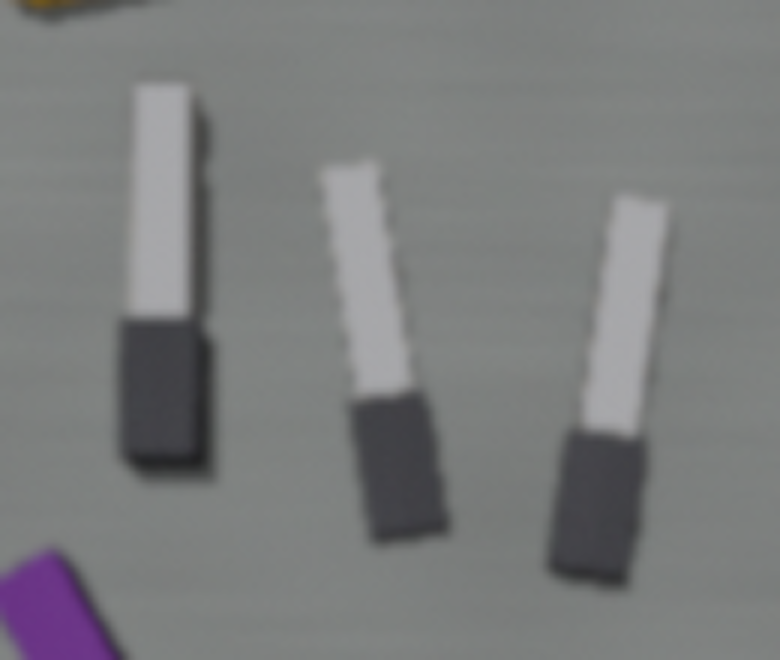

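View pics/s2.png

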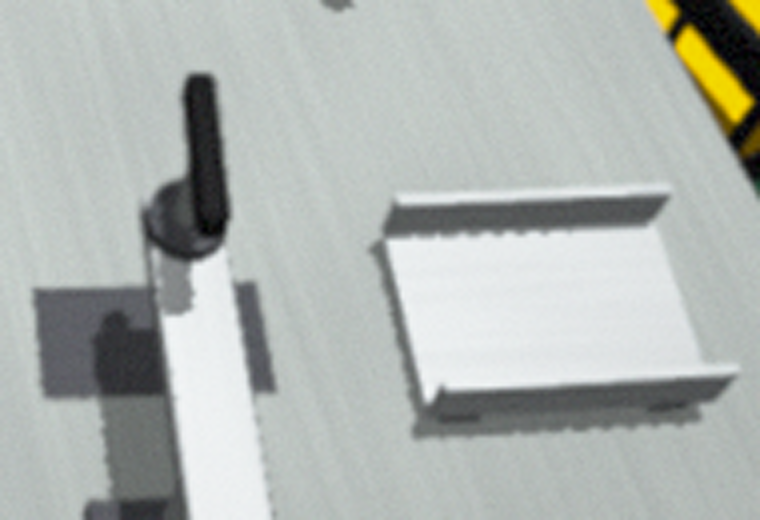

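View pics/t2.png

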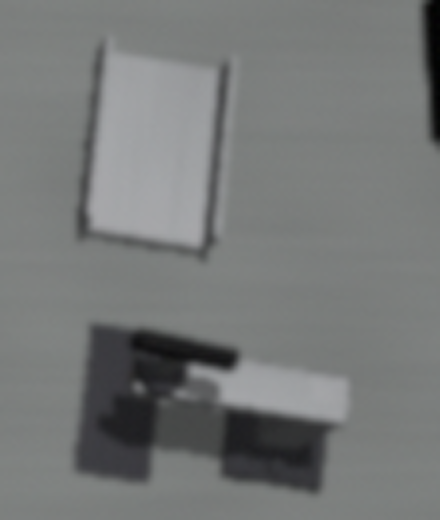

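Run:
```python
from h import *
np.set_printoptions(precision=1,suppress=True)
T=lambda x,y:(200+x/6-.4,145+y/6-.4); S=lambda x,y:(240+x/6-.4,180+y/6-.4)
for nm,tt,tr,th,st,h in [("A",(163,85),(162,318),(162,458),[(545,68),(565,110),(312,140),(305,95)],54),("B",(350,163),(385,395),(410,535),[(515,255),(538,298),(290,362),(270,315)],26),("C",(641,198),(610,433),(588,575),[(568,487),(572,545),(277,550),(277,490)],40)]:
    a,b,c=[onz("top",T(*p),h) for p in (tt,tr,th)]
    print(nm,a,b,c,np.linalg.norm((a-c)[:2]),np.degrees(np.arctan2(*(a-c)[[1,0]])))
    s=[onz("side",S(*p),h) for p in st]; tip=(s[0]+s[1])/2;root=(s[2]+s[3])/2
    print("  side",tip,root,np.linalg.norm(tip-root))
    print("  tri tip",tri(("top",T(*tt)),("side",S((st[0][0]+st[1][0])/2,(st[0][1]+st[1][1])/2))))
t=lambda x,y:(360+x/4-.4,85+y/4-.4); s=lambda x,y:(320+x/4-.4,290+y/4-.4)
print("bar ends",tri(("top",t(137,341)),("side",s(199,80))),tri(("top",t(236,358)),("side",s(212,230))))
print("bar ctr",tri(("top",t(186,349)),("side",s(205,152))))
# arm edges, z=125
for p in [(240,360),(348,377),(222,404),(345,422)]: print("arm top",onz("top",t(*p),125))
for p in [(152,260),(188,515),(228,250),(268,515)]: print("arm side",onz("side",s(*p),125))
for p in [(105,50),(90,230),(228,65),(210,245)]: print("trough top z20",onz("top",t(*p),20))
```

```text
A [651.7 321.5  54. ] [533.4 318.6  54. ] [463.8 316.7  54. ] 187.90836209076525 1.460640581092443
  side [649.8 322.9  54. ] [530.8 322.7  54. ] 119.00803462418251
  tri tip (array([650.4, 321.4,  55.3]), [0.9, 0.9])
B [619.  228.2  26. ] [500.3 208.5  26. ] [430.1 195.   26. ] 191.79911262375145 9.980769118958216
  side [615.6 230.2  26. ] [498.8 211.   26. ] 118.39090084325034
  tri tip (array([616.8, 228.2,  28.2]), [1.7, 1.7])
C [599.8  81.3  40. ] [480.7  96.3  40. ] [410.1 106.8  40. ] 191.43757137228067 -7.651733203675511
  side [597.7  81.3  40. ] [479.5  99.   40. ] 119.56561775738386
  tri tip (array([598.8,  81.4,  39.8]), [1.0, 1.0])
bar ends (array([ 592.5, -146.9,  196.4]), [0.3, 0.3]) (array([ 580.2, -216.6,  192.2]), [2.5, 2.5])
bar ctr (array([ 586.6, -181.3,  194.1]), [1.3, 1.3])
arm top [ 596.4 -240.7  125. ]
arm top [ 585.6 -321.6  125. ]
arm top [ 563.8 -226.2  125. ]
arm top [ 552.4 -317.8  125. ]
arm side [ 566.3 -194.1  125. ]
arm side [ 549.9 -307.9  125. ]
arm side [ 602.3 -195.4  125. ]
arm side [ 582.7 -313.8  125. ]
trough top z20 [ 871.2 -174.2   20. ]
trough top z20 [ 721.3 -157.    20. ]
trough top z20 [ 862.3 -274.7   20. ]
trough top z20 [ 711.7 -252.9   20. ]
```

Bar A is farthest to +y and has the tallest front face, and its tip triangulates to z=55, so it is the tall block. Its mid is about (557,319), yaw about 1.3°. The foot axis is about (586.5,-182) and the gate yaw about -8°. Next I'll align the tool.

```bash
cat > go.py <<'E'
import sys
from h import *
# x y z  yaw(deg of tool x)
a=[float(v) for v in sys.argv[1:5]]
s=manip.get_state();Rt=R.from_quat(s["ee_rot"])
y=np.radians(a[3]);X=np.array([np.cos(y),np.sin(y),0]);Z=np.array([0,0,-1.]);G=R.from_matrix(np.c_[X,np.cross(Z,X),Z])
d=(np.array(a[:3])-s["eef_pos"])
print("t",round(s["t"],2),"pos",s["eef_pos"].round(1),"w",round(s["width"],1),"F",s["ft_force"].round(1),"q",s["joint_positions"].round(2))
print("shift cm now-axes",(Rt.inv().apply(d)/10).round(2),"after turn",(G.inv().apply(d)/10).round(2),"turn",(Rt.inv()*G).as_rotvec().round(3))
E
python3 go.py 497 318 130 91
```

```text
t 0.15 pos [248.1 573.  230.2] w 85.4 F [-0.4  0.6  0.1] q [ 1.05  0.22  1.61  0.    1.31 -0.11]
shift cm now-axes [-13.48  32.98  10.04] after turn [-25.93  24.44  10.02] turn [-0.001  0.002 -0.426]
```

```bash
python3 -m creep '[0,0,0,0,0,-0.107,0, 0,0,0,0,0,-0.107,0, 0,0,0,0,0,-0.107,0, 0,0,0,0,0,-0.107,0]' 40; python3 go.py 497 318 130 91
```

```text
t: 0.48
eef_pos: [247.4, 571.7, 227.8]
ee_rot: [0.694, 0.72, -0.003, 0.001]
ft_force: [0.5, -0.5, 0.3]
width: 85.5
t 0.48 pos [247.4 571.7 227.8] w 85.5 F [ 0.5 -0.5  0.3] q [ 1.05  0.22  1.62  0.    1.31 -0.56]
shift cm now-axes [-26.22  24.04   9.84] after turn [-25.8   24.52   9.78] turn [-0.003  0.005  0.019]
```

```bash
python3 -m creep '[-2.8,2.6,0.8,0,0,0,0, -2.8,2.6,0.8,0,0,0,0, -2.8,2.6,0.8,0,0,0,0, -2.8,2.6,0.8,0,0,0,0, -2.8,2.6,0.8,0,0,0,0, -2.8,2.6,0.8,0,0,0,0, -2.8,2.6,0.8,0,0,0,0, -2.8,2.6,0.8,0,0,0,0]'; python3 go.py 497 318 130 91
```

```text
t: 1.15
eef_pos: [466.2, 355.8, 160.9]
ee_rot: [0.686, 0.727, -0.001, -0.002]
ft_force: [-0.5, 0.0, 0.5]
width: 85.4
t 1.15 pos [466.2 355.8 160.9] w 85.4 F [-0.5  0.   0.5] q [ 0.53  0.21  1.76  0.    1.17 -1.1 ]
shift cm now-axes [-3.95  2.87  3.07] after turn [-3.83  3.01  3.09] turn [-0.004 -0.001  0.04 ]
```

```bash
python3 -m creep '[-2.0,1.6,1.2,0,0,0.02,0, -2.0,1.4,1.2,0,0,0.02,0, 0,0,0,0,0,0,0]'; python3 go.py 497 318 130 91
python3 - <<'E'
from h import *
P=manip.camera_params("wrist");im=manip.read_camera("wrist");cv2.imwrite("pics/w1.png",im[:,:,::-1])
import pickle;pickle.dump(P,open("w1.pkl","wb"))
E
```

```text
t: 1.4
eef_pos: [503.4, 308.7, 133.5]
ee_rot: [0.704, 0.71, -0.003, -0.001]
ft_force: [-0.8, 0.0, -0.0]
width: 85.5
t 1.4 pos [503.4 308.7 133.5] w 85.5 F [-0.8  0.  -0. ] q [ 0.43  0.25  1.77 -0.    1.13 -1.15]
shift cm now-axes [ 0.93 -0.63  0.35] after turn [ 0.94 -0.62  0.35] turn [-0.004  0.003 -0.009]
```

View pics/w1.png

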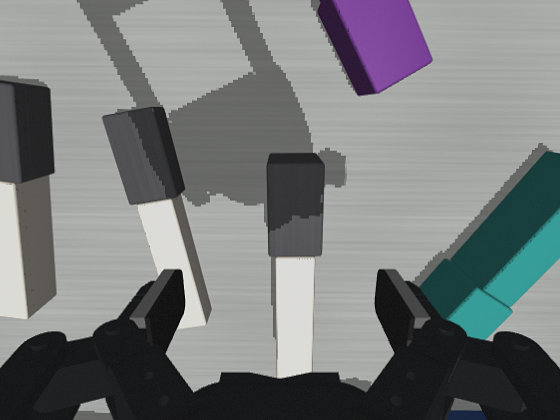

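The wrist view shows the tall block's head top from (267,163) to (323,256), with the white tongue below it and between the open fingers.

```bash
python3 - <<'E'
from h import *
import pickle;P=pickle.load(open("w1.pkl","rb"))
for p in [(267,163),(324.5,163),(267,256),(322.5,256),(275,258),(317,258),(277,377),(312,377)]: print(p,onz("wrist",p,54,P).round(1))
E
python3 go.py 497 318 15 91
```

```text
(267, 163) [464.  297.7  54. ]
(324.5, 163) [463.6 336.8  54. ]
(267, 256) [533.3 297.5  54. ]
(322.5, 256) [532.9 338.7  54. ]
(275, 258) [534.9 303.4  54. ]
(317, 258) [534.6 334.7  54. ]
(277, 377) [645.5 305.6  54. ]
(312, 377) [645.1 335.2  54. ]
t 1.45 pos [502.6 310.4 134.4] w 85.6 F [ 0.7  0.  -0.4] q [ 0.43  0.25  1.77  0.    1.13 -1.15]
shift cm now-axes [ 0.78 -0.5  11.94] after turn [ 0.77 -0.55 11.94] turn [-0.005  0.001 -0.008]
```

```bash
python3 -m creep '[0.8,-0.4,1.5,0,0,0,0, 0,0,2,0,0,0,0, 0,0,2,0,0,0,0, 0,0,2,0,0,0,0, 0,0,1.5,0,0,0,0, 0,0,0,0,0,0,0]'; python3 go.py 498.5 318 15 91
```

```text
t: 1.95
eef_pos: [498.0, 324.4, 45.3]
ee_rot: [0.703, 0.711, 0.002, -0.002]
ft_force: [0.1, 0.2, -0.5]
width: 85.6
t 1.95 pos [498.  324.4  45.3] w 85.6 F [ 0.1  0.2 -0.5] q [ 0.46  0.37  1.8   0.01  0.96 -1.13]
shift cm now-axes [-0.65  0.04  3.03] after turn [-0.64  0.04  3.03] turn [-0.    -0.005 -0.006]
```

```bash
python3 -m creep '[-0.6,0,1.0,0,0,0,0, 0,0,1.0,0,0,0,0, 0,0,0.6,0,0,0,0, 0,0,0,0,0,0,0]'; python3 go.py 498.5 318 15 91
```

```text
t: 2.28
eef_pos: [497.7, 321.0, 19.6]
ee_rot: [0.702, 0.712, 0.003, -0.002]
ft_force: [-0.2, 0.1, -0.3]
width: 85.1
t 2.28 pos [497.7 321.   19.6] w 85.1 F [-0.2  0.1 -0.3] q [ 0.45  0.41  1.81  0.01  0.91 -1.14]
shift cm now-axes [-0.3   0.07  0.45] after turn [-0.3   0.07  0.46] turn [ 0.002 -0.007 -0.002]
```

```bash
python3 -m creep '[-0.3,0,0.4,0,0,0,0, 0,0,0,0,0,0,255, 0,0,0,0,0,0,255, 0,0,0,0,0,0,255, 0,0,0,0,0,0,255, 0,0,0,0,0,0,255, 0,0,0,0,0,0,255, 0,0,0,0,0,0,255]' 60; python3 go.py 498.5 318 15 91
```

```text
t: 2.95
eef_pos: [499.6, 318.5, 17.5]
ee_rot: [0.702, 0.712, 0.005, -0.001]
ft_force: [0.8, 0.0, -1.0]
width: 39.2
t 2.95 pos [499.6 318.5  17.5] w 39.2 F [ 0.8  0.  -1. ] q [ 0.45  0.41  1.82  0.01  0.9  -1.14]
shift cm now-axes [-0.05 -0.11  0.25] after turn [-0.05 -0.11  0.25] turn [ 0.006 -0.009 -0.003]
```

```bash
python3 -m creep '[0,0,-1.5,0,0,0,255, 0,0,-2.5,0,0,0,255, 0,0,-2.5,0,0,0,255, 0,0,-2.5,0,0,0,255, 0,0,-1,0,0,0,255, 0,0,0,0,0,0,255]' 60; python3 go.py 490 -40 115 82
```

```text
t: 3.45
eef_pos: [493.4, 314.8, 114.5]
ee_rot: [0.702, 0.712, -0.002, -0.004]
ft_force: [-0.2, 0.2, -3.6]
width: 39.2
t 3.45 pos [493.4 314.8 114.5] w 39.2 F [-0.2  0.2 -3.6] q [ 0.44  0.26  1.79  0.01  1.09 -1.14]
shift cm now-axes [-35.47  -0.85  -0.14] after turn [-35.18   4.6   -0.05] turn [-0.008 -0.002  0.154]
```

```bash
python3 -m creep '[-2.5,0,-0.1,0,0,0.02,255, -3.6,0,-0.1,0,0,0.02,255, -3.8,0.1,-0.1,0,0,0.02,255, -3.8,0.2,-0.1,0,0,0.02,255, -3.8,0.3,-0.1,0,0,0.02,255, -3.8,0.4,-0.1,0,0,0.02,255, -3.8,0.5,-0.1,0,0,0.02,255, -3.6,0.5,-0.1,0,0,0.02,255]' 60; python3 go.py 490 -40 115 82
```

```text
t: 4.12
eef_pos: [490.6, 23.5, 111.0]
ee_rot: [0.754, 0.656, -0.004, -0.008]
ft_force: [1.0, 0.3, -3.5]
width: 39.2
t 4.12 pos [490.6  23.5 111. ] w 39.2 F [ 1.   0.3 -3.5] q [-0.1   0.09  2.01  0.01  1.07 -1.53]
shift cm now-axes [-6.3   0.81 -0.44] after turn [-6.3   0.82 -0.4 ] turn [-0.018 -0.004  0.001]
```

```bash
python3 -m creep '[-3.5,0.4,-0.3,-0.008,0,0,255, -1.5,0.2,0,-0.008,0,0,255, 0,0,0,0,0,0,255, 0,0,0,0,0,0,255]' 60; python3 go.py 490 -60 23 82;python3 - <<'E'
from h import *
for n in ("top","side"):
    cv2.imwrite(f"pics/{n}2.png",manip.read_camera(n)[:,:,::-1])
E
```

```text
t: 4.45
eef_pos: [485.0, -36.0, 107.7]
ee_rot: [0.758, 0.652, -0.002, -0.004]
ft_force: [0.5, 0.6, -3.1]
width: 39.0
t 4.45 pos [485.  -36.  107.7] w 39.0 F [ 0.5  0.6 -3.1] q [-0.22  0.08  2.03  0.    1.05 -1.64]
shift cm now-axes [-2.31  0.93  8.46] after turn [-2.3   0.83  8.47] turn [-0.009 -0.002 -0.01 ]
```

View pics/side2.png

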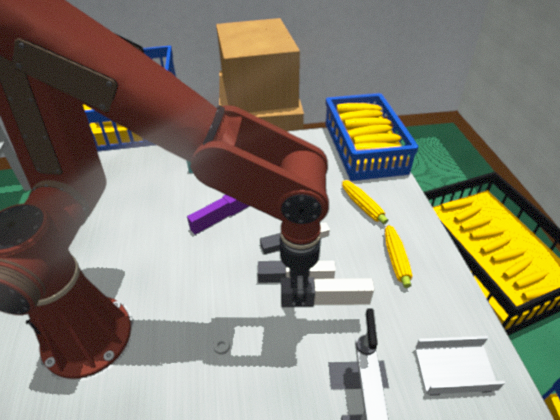

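View pics/top2.png

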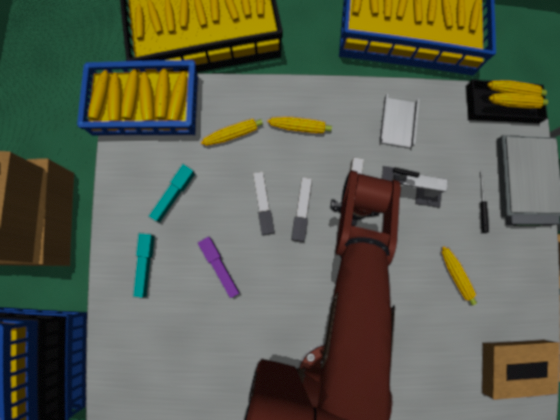

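The block hangs level, with its tongue towards +x at side pixel (345,290) and the gate free in front. I'll lower it to skim height.

```bash
python3 -m creep '[-1,0.4,1.5,-0.005,0,0,255, -1,0.4,2,0,0,0,255, 0,0,2,0,0,0,255, 0,0,1.6,0,0,0,255, 0,0,0.5,0,0,0,255, 0,0,0,0,0,0,255]' 60; python3 go.py 482 -100 22.5 82
```

```text
t: 5.05
eef_pos: [492.2, -47.6, 28.8]
ee_rot: [0.753, 0.658, 0.001, -0.002]
ft_force: [-1.4, 0.5, -3.5]
width: 39.1
t 5.05 pos [492.2 -47.6  28.8] w 39.1 F [-1.4  0.5 -3.5] q [-0.24  0.22  2.04  0.01  0.88 -1.68]
shift cm now-axes [-5.33 -0.3   0.6 ] after turn [-5.33 -0.28  0.63] turn [-0.002 -0.005  0.005]
```

```bash
python3 -m creep '[-1.5,0,0.2,0,0,0,255, -1.5,0,0.1,0,0,0,255, -1.5,0,0,0,0,0,255, 0,0,0,0,0,0,255]' 60; python3 go.py 477.6 -166.7 22 82
```

```text
t: 5.38
eef_pos: [487.4, -88.4, 26.7]
ee_rot: [0.75, 0.661, 0.001, -0.003]
ft_force: [0.4, 0.7, -2.7]
width: 39.3
t 5.38 pos [487.4 -88.4  26.7] w 39.3 F [ 0.4  0.7 -2.7] q [-0.32  0.23  2.04  0.01  0.88 -1.77]
shift cm now-axes [-7.89  0.01  0.43] after turn [-7.89  0.12  0.47] turn [-0.002 -0.006  0.014]
```

```bash
python3 -m creep '[-1.2,0,0.4,0,0,0.007,255, -1,0,0.1,0,0,0.007,255, 0,0,0,0,0,0,255]' 60; python3 go.py 477.6 -166.7 22 82
```

```text
t: 5.63
eef_pos: [486.7, -110.2, 23.5]
ee_rot: [0.754, 0.657, 0.003, -0.001]
ft_force: [-0.2, -0.2, -2.1]
width: 39.2
t 5.63 pos [ 486.7 -110.2   23.5] w 39.2 F [-0.2 -0.2 -2.1] q [-0.37  0.24  2.03  0.01  0.87 -1.8 ]
shift cm now-axes [-5.73 -0.12  0.11] after turn [-5.73 -0.11  0.15] turn [ 0.002 -0.006  0.002]
```

```bash
python3 -m creep '[-1.4,0,0.15,0,0,0,255, -1.5,0,0.05,0,0,0,255, -1.3,0,0.05,0,0,0,255, -0.6,0,0,0,0,0,255, 0,0,0,0,0,0,255]' 60; python3 go.py 477.6 -166.7 18 82
```

```text
t: 6.05
eef_pos: [481.0, -158.2, 21.6]
ee_rot: [0.754, 0.657, 0.004, -0.001]
ft_force: [-0.2, 0.7, -2.7]
width: 39.1
t 6.05 pos [ 481.  -158.2   21.6] w 39.1 F [-0.2  0.7 -2.7] q [-0.46  0.26  2.02  0.01  0.87 -1.9 ]
shift cm now-axes [-0.89 -0.23  0.36] after turn [-0.89 -0.22  0.36] turn [ 0.003 -0.007  0.002]
```

```bash
python3 -m creep '[-0.9,-0.2,0.1,0,0,0,255, 0,0,0.15,0,0,0,255, 0,0,0.1,0,0,0,255, 0,0,0,0,0,0,255]' 60; python3 go.py 477.6 -166.7 18 82
python3 - <<'E'
from h import *
im=manip.read_camera("side");cv2.imwrite("pics/side3.png",cv2.resize(im[230:420,220:500,::-1],None,fx=2.8,fy=2.8,interpolation=cv2.INTER_CUBIC))
im=manip.read_camera("wrist");cv2.imwrite("pics/w3.png",im[:,:,::-1])
im=manip.read_camera("top");cv2.imwrite("pics/top3.png",cv2.resize(im[120:260,320:480,::-1],None,fx=4,fy=4,interpolation=cv2.INTER_CUBIC))
E
```

```text
t: 6.38
eef_pos: [477.7, -166.1, 17.9]
ee_rot: [0.754, 0.657, 0.004, -0.002]
ft_force: [-0.2, 0.3, -3.1]
width: 39.5
t 6.38 pos [ 477.7 -166.1   17.9] w 39.5 F [-0.2  0.3 -3.1] q [-0.48  0.26  2.02  0.01  0.86 -1.92]
shift cm now-axes [-0.06 -0.   -0.01] after turn [-0.06 -0.   -0.01] turn [ 0.003 -0.008  0.002]
```

View pics/side3.png

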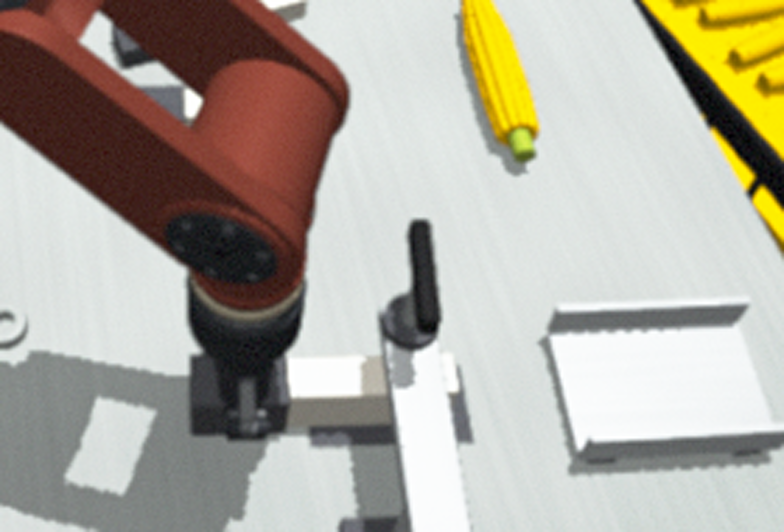

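View pics/w3.png

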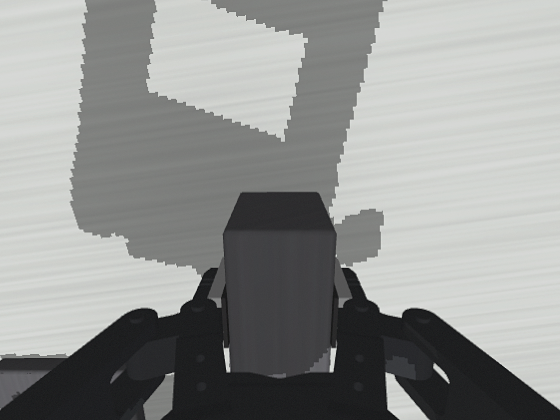

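View pics/top3.png

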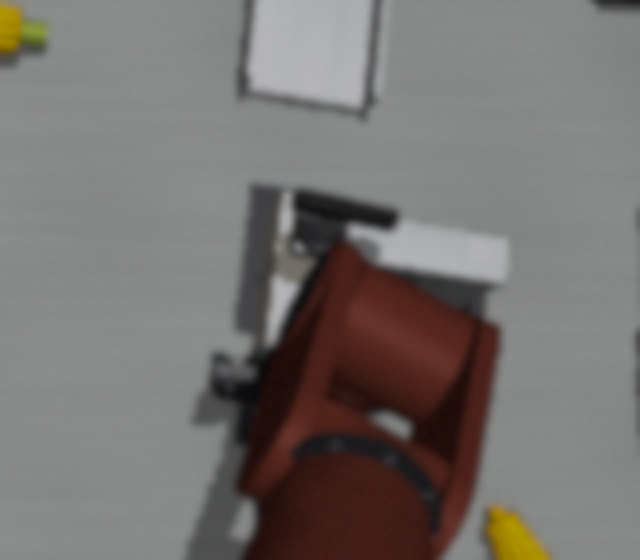

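The tongue runs under the arm, with its tip showing beyond it at side pixel about (382,363). I'll check the tip position.

```bash
python3 - <<'E'
from h import *
f=lambda x,y:(220+x/2.8-.4,230+y/2.8-.4)
for p in [(453,352),(459,393),(288,357),(287,400),(386,362),(388,403)]: print(onz("side",f(*p),54).round(1))
t=lambda x,y:(320+x/4-.4,120+y/4-.4)
for p in [(282,195),(265,330)]: print("top left edge",onz("top",t(*p),54).round(1))
print(proj("side",(586.5,-182,54)))
E
python3 -m creep '[0,0,0,0,0,0,255, 0,0,0,0,0,0,255]' 20; python3 go.py 477.6 -166.7 18 82
```

```text
[ 631.7 -170.9   54. ]
[ 626.2 -201.6   54. ]
[ 513.4 -154.3   54. ]
[ 505.7 -186.    54. ]
[ 581.8 -170.    54. ]
[ 574.8 -200.    54. ]
top left edge [ 629.7 -171.6   54. ]
top left edge [ 526.1 -156.    54. ]
(np.float64(361.37772261112485), np.float64(364.0610688230046))
t: 6.7
eef_pos: [478.0, -165.5, 18.1]
ee_rot: [0.754, 0.657, 0.004, -0.001]
ft_force: [0.3, 0.5, -2.4]
width: 39.6
t 6.7 pos [ 478.  -165.5   18.1] w 39.6 F [ 0.3  0.5 -2.4] q [-0.48  0.26  2.02  0.01  0.86 -1.92]
shift cm now-axes [-0.12 -0.02  0.01] after turn [-0.12 -0.02  0.01] turn [ 0.003 -0.008  0.003]
```

The tongue's centre line passes within about 1–2 mm of the foot axis. I'll settle the block and release it.

```bash
python3 -m creep '[0,0,0.12,0,0,0,255, 0,0,0,0,0,0,200, 0,0,0,0,0,0,0, 0,0,0,0,0,0,0, 0,0,0,0,0,0,0, 0,0,0,0,0,0,0, 0,0,0,0,0,0,0]' 20; python3 go.py 477.6 -166.7 180 82
```

```text
t: 7.28
eef_pos: [481.3, -166.7, 19.7]
ee_rot: [0.753, 0.657, 0.006, 0.002]
ft_force: [-0.1, -0.3, -0.1]
width: 85.2
t 7.28 pos [ 481.3 -166.7   19.7] w 85.2 F [-0.1 -0.3 -0.1] q [-0.48  0.26  2.02  0.01  0.86 -1.92]
shift cm now-axes [  0.05  -0.21 -16.04] after turn [ -0.05  -0.36 -16.03] turn [ 0.01  -0.006  0.004]
```

```bash
python3 -m creep '[0,0,-1.5,0,0,0,0, 0,0,-2.5,0,0,0,0, 0,0,-3.5,0,0,0,0, 0,0,-3.5,0,0,0,0, 0,0,-3.5,0,0,0,0, 0,0,-3.5,0,0,0,0, 0,0,-3.5,0,0,0,0, 0,0,-2.5,0,0,0,0]'; python3 go.py 586.5 -182 250 -9
```

```text
t: 7.95
eef_pos: [472.9, -165.2, 261.0]
ee_rot: [0.754, 0.657, 0.002, -0.008]
ft_force: [0.4, -0.9, -1.1]
width: 85.4
t 7.95 pos [ 472.9 -165.2  261. ] w 85.4 F [ 0.4 -0.9 -1.1] q [-0.48 -0.07  1.86  0.01  1.36 -1.92]
shift cm now-axes [-0.13 11.49  0.99] after turn [11.48 -0.12  1.1 ] turn [-0.018 -0.003  1.591]
```

```bash
python3 -m creep '[0,0,-0.1,-0.01,0,0.123,0, 0,0,-0.1,0,0,0.123,0, 0,0,-0.1,0,0,0.123,0, 0,0,-0.1,0,0,0.123,0, 0,0,-0.1,0,0,0.123,0, 0,0,-0.1,0,0,0.123,0, 0,0,-0.1,0,0,0.123,0, 0,0,-0.1,0,0,0.123,0]'; python3 go.py 586.5 -182 250 -9
```

```text
t: 8.62
eef_pos: [478.1, -168.1, 283.0]
ee_rot: [0.977, 0.214, 0.012, 0.002]
ft_force: [-0.1, -0.8, -0.2]
width: 85.3
t 8.62 pos [ 478.1 -168.1  283. ] w 85.3 F [-0.1 -0.8 -0.2] q [-0.48 -0.09  1.84  0.01  1.37 -0.92]
shift cm now-axes [9.19 5.75 3.56] after turn [10.92 -0.32  3.3 ] turn [ 0.002 -0.025  0.588]
```

```bash
python3 -m creep '[0,0,0,0,-0.005,0.118,0, 0,0,0,0,-0.005,0.118,0, 0,0,0,0,-0.005,0.118,0, 0,0,0,0,-0.005,0.118,0, 0,0,0,0,-0.005,0.118,0, 0,0,0,0,0,0,0]'; python3 go.py 586.5 -182 250 -9;  python3 - <<'E'
from h import *
P=manip.camera_params("wrist")
im=manip.read_camera("wrist");cv2.imwrite("pics/w4.png",im[:,:,::-1])
import pickle;pickle.dump(P,open("w4.pkl","wb"))
E
```

```text
t: 9.12
eef_pos: [477.6, -168.0, 283.2]
ee_rot: [0.995, -0.096, 0.0, 0.001]
ft_force: [0.4, 0.4, -0.9]
width: 85.4
t 9.12 pos [ 477.6 -168.   283.2] w 85.4 F [ 0.4  0.4 -0.9] q [-0.48 -0.08  1.83 -0.    1.39 -0.28]
shift cm now-axes [10.95 -0.72  3.32] after turn [10.97 -0.32  3.32] turn [ 0.002 -0.    -0.036]
```

View pics/w4.png

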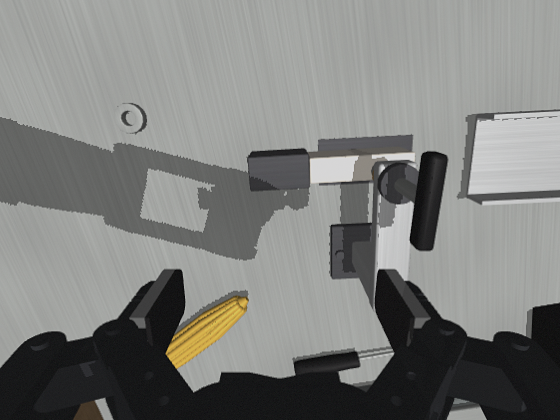

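The block stands under the foot, with the bar's top running from about (433,153) to (424,248) in the wrist picture.

```bash
python3 - <<'E'
from h import *
import pickle;P=pickle.load(open("w4.pkl","rb"))
a=onz("wrist",(435,153),199,P);b=onz("wrist",(425,248),199,P);print(a,b,(a+b)/2,np.linalg.norm(a-b),np.degrees(np.arctan2(*(a-b)[[1,0]]))-90)
for p in [(249,158),(308,150),(310,184),(251,190),(413,153)]: print(onz("wrist",p,54,P).round(1))
E
python3 go.py 586.5 -182 250 -9
```

```text
[ 591.84584064 -146.01772802  199.        ] [ 580.84039203 -216.65679758  199.        ] [ 586.34311634 -181.3372628   199.        ] 71.49124455546715 -8.85539500876152
[ 447.9 -144.8   54. ]
[ 514.9 -148.8   54. ]
[ 510.7 -187.8   54. ]
[ 442.  -181.7   54. ]
[ 630.5 -174.8   54. ]
t 9.17 pos [ 477.6 -168.   283.2] w 85.5 F [0.3 0.3 0.6] q [-0.48 -0.08  1.83 -0.    1.39 -0.29]
shift cm now-axes [10.96 -0.68  3.32] after turn [10.98 -0.32  3.32] turn [ 0.002 -0.    -0.032]
```

```bash
python3 -m creep '[2.5,-0.2,0,0,0,-0.015,0, 3.5,-0.2,0.2,0,0,-0.015,0, 3.2,-0.2,0.5,0,0,0,0, 1.5,0,0.5,0,0,0,0, 0,0,0,0,0,0,0, 0,0,0,0,0,0,0]';  python3 go.py 586.4 -181.6 173 -9
```

```text
t: 9.67
eef_pos: [586.7, -179.9, 269.8]
ee_rot: [0.998, -0.069, -0.0, 0.001]
ft_force: [0.2, -0.1, 0.2]
width: 85.3
t 9.67 pos [ 586.7 -179.9  269.8] w 85.3 F [ 0.2 -0.1  0.2] q [-0.41  0.16  1.6  -0.    1.37 -0.27]
shift cm now-axes [-0.    0.15  9.68] after turn [-0.    0.17  9.68] turn [0.002 0.    0.018]
```

```bash
python3 -m creep '[0,0.15,1.5,0,0,0.018,0, 0,0,2,0,0,0,0, 0,0,2,0,0,0,0, 0,0,1.8,0,0,0,0, 0,0,1,0,0,0,0, 0,0,0.5,0,0,0,0, 0,0,0,0,0,0,0, 0,0,0,0,0,0,0]';  python3 go.py 586.4 -181.6 172 -9
```

```text
t: 10.33
eef_pos: [581.7, -181.8, 183.3]
ee_rot: [0.997, -0.074, 0.001, 0.002]
ft_force: [0.3, -0.1, -0.1]
width: 85.8
t 10.33 pos [ 581.7 -181.8  183.3] w 85.8 F [ 0.3 -0.1 -0.1] q [-0.42  0.23  1.7  -0.    1.22 -0.27]
shift cm now-axes [ 0.46 -0.1   1.13] after turn [ 0.46 -0.1   1.13] turn [ 0.004 -0.002  0.009]
```

```bash
python3 -m creep '[0.5,0,1.0,0,0,0,0, 0,0,0.2,0,0,0,0, 0,0,0,0,0,0,0]';  python3 go.py 586.4 -181.6 172 -9
python3 - <<'E'
from h import *
im=manip.read_camera("wrist");cv2.imwrite("pics/w5.png",im[:,:,::-1])
E
```

```text
t: 10.58
eef_pos: [588.7, -183.5, 173.9]
ee_rot: [0.997, -0.074, 0.004, 0.003]
ft_force: [0.9, -0.1, 0.3]
width: 85.6
t 10.58 pos [ 588.7 -183.5  173.9] w 85.6 F [ 0.9 -0.1  0.3] q [-0.41  0.25  1.69 -0.    1.2  -0.27]
shift cm now-axes [-0.26 -0.16  0.19] after turn [-0.26 -0.16  0.19] turn [ 0.006 -0.008  0.009]
```

View pics/w5.png

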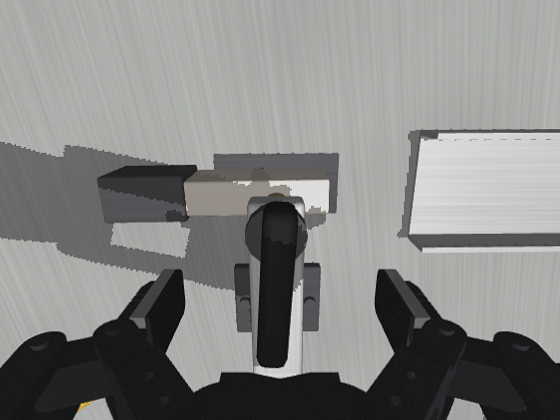

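The bar is centred between the fingers at column 277, and the block's tongue lies under the arm. Closing.

```bash
python3 -m creep '[-0.25,-0.15,0.1,0.006,-0.008,0,0, 0,0,0,0,0,0,0, 0,0,0,0,0,0,255, 0,0,0,0,0,0,255, 0,0,0,0,0,0,255, 0,0,0,0,0,0,255, 0,0,0,0,0,0,255, 0,0,0,0,0,0,255]' 40;  python3 go.py 586.4 -181.6 172 -9
```

```text
t: 11.3
eef_pos: [587.2, -181.9, 174.8]
ee_rot: [0.997, -0.074, 0.0, -0.0]
ft_force: [-2.2, -0.7, 2.9]
width: 13.4
t 11.3 pos [ 587.2 -181.9  174.8] w 13.4 F [-2.2 -0.7  2.9] q [-0.41  0.25  1.69  0.    1.21 -0.27]
shift cm now-axes [-0.08 -0.01  0.28] after turn [-0.08 -0.01  0.28] turn [-0.    -0.001  0.009]
```

```bash
python3 -m creep '[0,0,0,0,0,0,255, 0,0,0,0,0,0,255, 0,0,0,0,0,0,255]' 40;  python3 go.py 586.4 -181.6 172 -9
```

```text
t: 11.55
eef_pos: [587.2, -181.8, 174.8]
ee_rot: [0.997, -0.074, 0.001, -0.0]
ft_force: [0.3, 0.3, -0.1]
width: 13.4
t 11.55 pos [ 587.2 -181.8  174.8] w 13.4 F [ 0.3  0.3 -0.1] q [-0.41  0.25  1.69  0.    1.21 -0.27]
shift cm now-axes [-0.08 -0.01  0.28] after turn [-0.08 -0.01  0.28] turn [-0.001 -0.001  0.009]
```

```bash
python3 -m creep '[0,0,0,0,0,0.1,255, 0,0,0,0,0,0.1,255, 0,0,0,0,0,0.1,255, 0,0,0,0,0,0.1,255]' 40;  python3 go.py 586.8 -181.8 174.5 -78
```

```text
t: 11.88
eef_pos: [587.0, -181.7, 174.8]
ee_rot: [0.961, -0.277, 0.0, -0.0]
ft_force: [0.2, 0.1, 0.5]
width: 13.3
t 11.88 pos [ 587.  -181.7  174.8] w 13.3 F [0.2 0.1 0.5] q [-0.41  0.25  1.69  0.    1.21  0.15]
shift cm now-axes [-0.01  0.02  0.03] after turn [0.01 0.02 0.03] turn [-0.    -0.     0.799]
```

```bash
python3 -m creep '[0,0,0,0,0,0.1,255, 0,0,0,0,0,0.1,255, 0,0,0,0,0,0.1,255, 0,0,0,0,0,0.1,255, 0,0,0,0,0,0.1,255, 0,0,0,0,0,0.1,255]' 40;  python3 go.py 586.8 -181.8 174.5 -78
```

```text
t: 12.38
eef_pos: [586.7, -181.5, 174.8]
ee_rot: [0.829, -0.56, -0.0, 0.0]
ft_force: [-0.4, -0.1, -0.1]
width: 13.2
t 12.38 pos [ 586.7 -181.5  174.8] w 13.2 F [-0.4 -0.1 -0.1] q [-0.41  0.25  1.69 -0.    1.21  0.77]
shift cm now-axes [0.03 0.01 0.03] after turn [ 0.03 -0.    0.03] turn [ 0.001 -0.     0.173]
```

```bash
python3 -m creep '[0,0,0,0,0,0.08,255, 0,0,0,0,0,0.08,255, 0,0,0,0,0,0,255, 0,0,0,0,0,0,255]' 40;  python3 go.py 586.8 -181.8 174.5 -78;python3 - <<'E'
from h import *
im=manip.read_camera("side");cv2.imwrite("pics/side6.png",cv2.resize(im[230:420,220:500,::-1],None,fx=2.8,fy=2.8,interpolation=cv2.INTER_CUBIC))
im=manip.read_camera("wrist");cv2.imwrite("pics/w6.png",im[:,:,::-1])
E
```

```text
t: 12.72
eef_pos: [586.7, -181.4, 174.7]
ee_rot: [0.779, -0.627, -0.0, 0.0]
ft_force: [-0.0, 0.0, 0.7]
width: 13.3
t 12.72 pos [ 586.7 -181.4  174.7] w 13.3 F [-0.   0.   0.7] q [-0.41  0.25  1.69 -0.    1.21  0.94]
shift cm now-axes [ 0.05 -0.    0.02] after turn [ 0.05 -0.    0.02] turn [ 0.001 -0.     0.006]
```

View pics/side6.png

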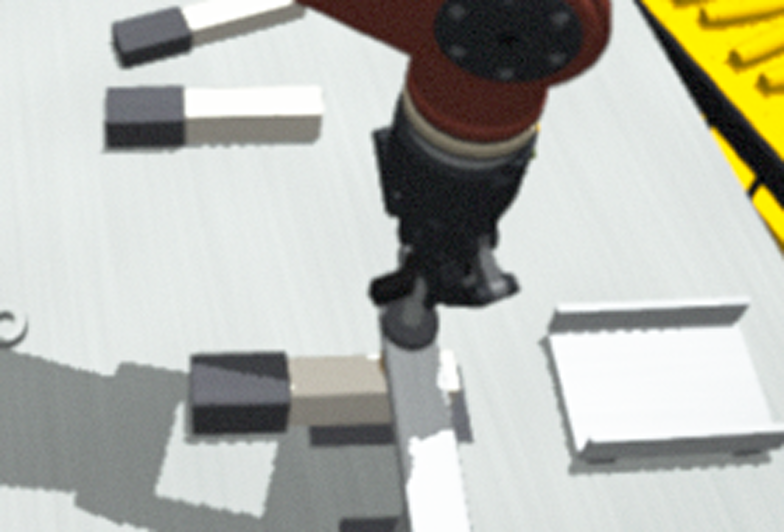

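View pics/w6.png

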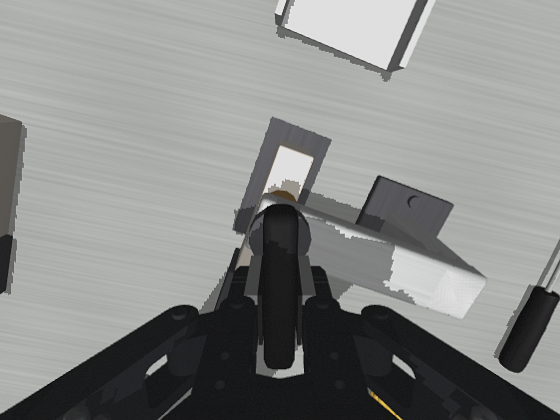

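The bar has turned about 70° with the gripper, and the block hasn't moved in the side view. I'll release and back straight up.

```bash
python3 -m creep '[0,0,0,0,0,0,100, 0,0,0,0,0,0,0, 0,0,0,0,0,0,0, 0,0,0,0,0,0,0, 0,0,0,0,0,0,0, 0,0,0,0,0,0,0]' 40; python3 -m creep '[0,0,-1,0,0,0,0, 0,0,-2,0,0,0,0, 0,0,-3,0,0,0,0, 0,0,-3,0,0,0,0, -0.5,-2,-3,0,0,0,0, 0,-3.5,0,0,0,0,0, 0,-3.5,0,0,0,0,0, 0,-1.5,0,0,0,0,0]';python3 go.py 586.8 -181.8 174.5 -78
python3 -m creep '[0,0,0,0,0,0,0, 0,0,0,0,0,0,0]'
python3 - <<'E'
from h import *
import pickle
P=manip.camera_params("wrist");pickle.dump(P,open("w7.pkl","wb"))
im=manip.read_camera("wrist");cv2.imwrite("pics/w7.png",im[:,:,::-1])
im=manip.read_camera("side");cv2.imwrite("pics/side7.png",cv2.resize(im[230:420,220:500,::-1],None,fx=2.8,fy=2.8,interpolation=cv2.INTER_CUBIC))
im=manip.read_camera("top");cv2.imwrite("pics/top7.png",im[:,:,::-1])
E
```

```text
t: 13.32
eef_pos: [586.7, -181.5, 174.6]
ee_rot: [0.78, -0.626, -0.0, 0.001]
ft_force: [-0.0, -0.0, 1.1]
width: 84.2
t: 13.98
eef_pos: [687.8, -153.7, 305.2]
ee_rot: [0.779, -0.627, -0.0, 0.0]
ft_force: [-0.9, 0.2, 0.7]
width: 85.2
t 13.98 pos [ 687.8 -153.7  305.2] w 85.2 F [-0.9  0.2  0.7] q [-0.32  0.34  1.32 -0.    1.48  1.04]
shift cm now-axes [ 0.58 10.46 13.08] after turn [ 0.65 10.46 13.07] turn [ 0.001 -0.     0.006]
t: 14.15
eef_pos: [691.0, -152.7, 307.3]
ee_rot: [0.78, -0.626, 0.002, -0.0]
ft_force: [0.1, 0.4, 0.1]
width: 85.5
```

View pics/side7.png

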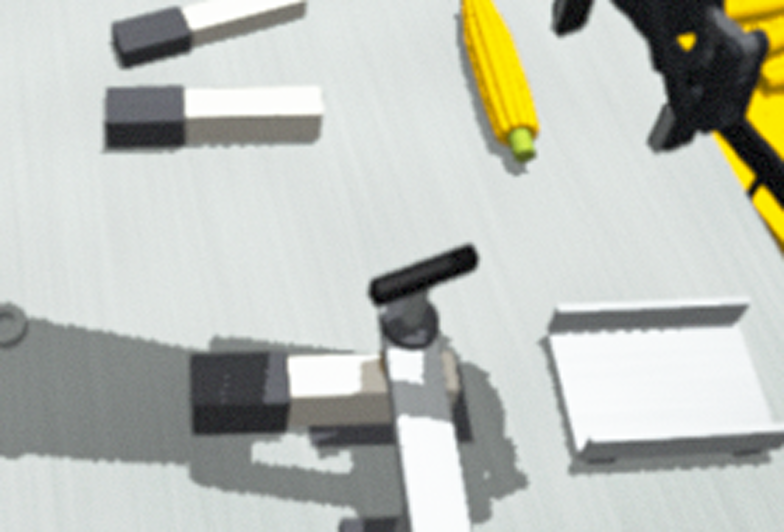

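View pics/w7.png

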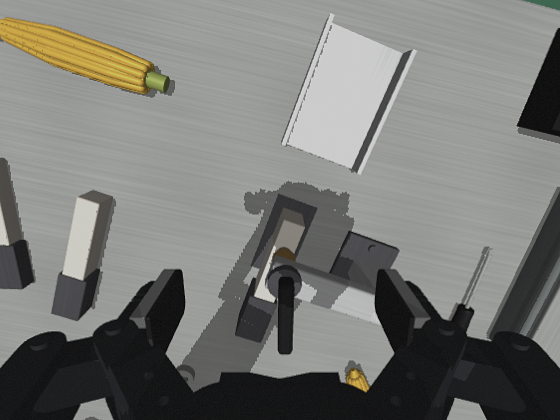

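View pics/top7.png

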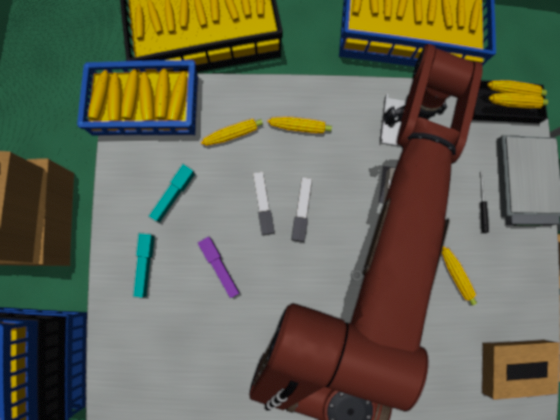

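Run:
```python
from h import *
f=lambda x,y:(220+x/2.8-.4,230+y/2.8-.4)
a=onz("side",f(376,286),199);b=onz("side",f(472,252),199)
print(a.round(1),b.round(1),np.linalg.norm(a-b),"bar yaw",np.degrees(np.arctan2(*(b-a)[[1,0]]))-90)
for p in [(288,357),(287,400),(386,362),(388,403)]: print(onz("side",f(*p),54).round(1))
print(manip.get_state()["ft_force"].round(1))
```

```text
[ 552.6 -186.7  199. ] [ 618.4 -174.   199. ] 67.07273458913586 bar yaw -79.08328517234753
[ 513.4 -154.3   54. ]
[ 505.7 -186.    54. ]
[ 581.8 -170.    54. ]
[ 574.8 -200.    54. ]
[-0.1 -0.3 -0.1]
```

The bar yaw reads -78° to -79°, so the driver is at about 1.22–1.24 rad and the foot about 6.5–7 mm in. The block is where I set it down and the arm is clear.

```bash
python3 -c "
from plant import manip
print(manip.finish_job())"
```

```text
the job is handed in; nothing more can be done
None
```

I set the gate to the tall block and handed the job in at about 14 s of the 53 s allowed. The job reports no verdict, so success rests on my own checks.

- **Block:** I gripped the tall block by its head and slid it in from +y about 4 mm above the bench. It now lies flat with the foot about 50 mm along the tongue from the block's middle. The tongue's centre line was within about 2 mm of the foot's axis.
- **Driver:** I turned it about 70° clockwise. My last readings put it at about 1.22–1.24 rad, from the tool angle at release (-78°) and the bar in the side view (-79°). That implies the foot is about 6.5–7 mm in, against the 1–11 mm allowed. I inferred this from the driver angle and did not see the foot's travel directly. The gate's own angle is only known to about 1°.
- **After release:** in the side view the block's edges read the same as when I placed it. The two lower blocks looked unmoved; I did not re-measure them. The arm is clear of everything, with about 0 N on the wrist, and no check failed or disagreed.

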